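# Fill the tablet caddy and snap its cover in

## Robot

A 6-joint arm with a two-finger parallel gripper is mounted at the origin on the work surface. World frame = base frame: x ahead of the robot, y to its left, z up, the work surface at z = 0. Lengths are in m, angles in degrees, forces in N, time in s.
With the tool pointing down it reaches from about 0.25 to 0.725 m from the base axis. Payload 9.7 kg.
Tool frame: the origin (TCP) lies midway between the tips of the shut fingers; the grasp point (between the pads) lies bot.hold_point_z behind it (bot.hold_point_z is the distance from the TCP to the grasp point, in m); z points along the fingers, y is the line along which they close (so a half turn about z gives the same grasp; the last joint's range is limited). The gripper opens to 85 mm and grips with 20 to 120 N. Pads are 22 mm wide; open, the fingers measure 114 mm over their backs; the gripper's body (76 mm by 85 mm) begins 54 mm behind the grasp point. The pads swing forward as they close: fully open they stand 13 mm farther back than shut.
Start: joints at [74.542, 4.979, 10.078, 95.1, 0, 90], TCP at [0.147, 0.53, 0.231] pointing down, gripper open.
Joint ranges: [-179.16, 179.16], [-48.56, 103.87], [-65.8, 70.77], [-126.05, 130.52], [-82.76, 87.17], [-180, 180]. Speed limits (degrees/s): [127.2, 127.2, 147.25, 180, 180, 180].

## Interface

Orientations are given as [roll, pitch, yaw] about the fixed x, y, z axes, in that order (R = Rz(yaw) Ry(pitch) Rx(roll)).
In Python, from workcell import bot, camera, camera_model, ticket gives the robot as it stands.
- The arm moves only by the tool send_rows, never from a script. Its argument "targets" is text: rows parted by semicolons, each of 5 numbers parted by spaces: the shift along the tool's x, y, z in mm, then the turn about the tool's z in degrees, then the closure in counts, from 0 (fully open) to 255 (shut). A call has 1 to 20 rows; each row is the pose to reach, as a shift and turn from the pose commanded when the call began, along the tool's axes at that moment; what a row does not reach only later rows make up. A row lasts 1/8 s, in which the tool goes at most 62.5 mm and 10.7 degrees, less where a joint would pass 70% of its speed; a pose out of reach is approached as far as the arm can. A call with a gripper value outside its range is refused whole. The fingers move at their own pace and stop on an object; "newtons" is the grip in N (left out, the last holds). Time passes only in rows, so rows that repeat a pose let the fingers close. It gives the time, the measured TCP pose, the force, the opening and the grip force at its end, in the units of the state.
- bot.get_obs(): the state, without advancing time (a new reading comes with each control period).
- camera(name): name is "scene" or "side" or "wrist"; returns the picture (420x560x3 uint8, blue, green, red); there is no depth.
- camera_model(name): a dict with "K" (3x3 intrinsics, pixels), "pose" (4x4, takes a point from camera to world coordinates); the wrist camera has in their place "T_tool_cam" (4x4, takes a point from camera to tool coordinates, whose origin is the TCP and whose axes are the flange's). Camera axes: x right, y down, z forward; pixel columns grow to the right and rows downward; lengths in m; the calibration is good to about 2 mm. The wrist camera is an equidistant fisheye: a pixel r from the principal point sees the ray r / f radians off the axis. A picture is of the moment at which its call begins: read the wrist's pose just before it. camera_model takes no time and is no camera call.
- ticket.job_done(): hands the job in; it is judged then, once.
The state is a dict: "time": time; "q": joint angles; "qd": joint speeds; "joint_efforts": joint torques, N m; "ee_pos": TCP position; "tcp_rot": TCP orientation; "wrist_force": force on the tool from outside, world axes, zero at the start; "torque": the same for the moment, N m; "opening": finger opening in m; "grasp_force": force on a finger pad.
Only numpy, scipy, OpenCV 4.12 (cv2) and the standard library are available. Lean on these libraries where they do the work, as an engineer would, in place of code of your own. Each camera call takes 0.05 s, during which the arm holds its last target. There are 200 camera calls.

## Task

Keep the washing tablets dry: drop the two loose round tablets one by one into the caddy, one in each bore, then set the round cover with the knob into the caddy's recess and press it down past its spring catches until it snaps fully home. Finish while still holding on: keep pressing the seated cover down firmly with the gripper and do not let go. Leave the other things on the table where they are.

Things in the scene. Friction and masses are not known exactly. Their poses are not given: they have to be found in the camera images.
- caddy: tablet caddy, fixed to the table: a grey square plastic block 130 x 130 x 46 mm with a round recess in its top (98 dia, 17 deep) and two round blind bores in the recess floor. Origin: centre of its underside; z up, its y axis runs through both bores. Four sprung steel catches stick out of the recess wall on its diagonals
- seat (a point): centre of the recess floor, 29 mm above the table, 17 mm below the rim, where the centre of the cover's underside must come; axes as the caddy's. The round-nosed catches (8 dia) stick 4.5 mm out of the recess wall, their centres 13 mm above this floor; they give way outwards
- bore_left (a point): centre of the mouth of the bore on the caddy's +y side, level with the recess floor: 40 mm dia, 24 mm deep, 25 mm from the caddy's centre; axes as the caddy's
- bore_right (a point): the same for the bore on the caddy's -y side
- cover: white plastic cover, about 90 g, lying knob up: a disc 96 dia x 8 thick, lower edge bevelled 5 x 5 mm, with a round knob 26 dia x 24 tall in the middle of its top. Origin: centre of its underside, z up. Any yaw fits. Its underside meets the catches 13 mm above the recess floor; passing them takes 8 to 15 N, the force drops near 9 mm, and from 6 mm they draw it down
- cover_knob_top (a point): centre of the top of the cover's knob, 32 mm above the cover's underside
- tablet_a: one of two alike hard white washing tablets, a plain disc 34 dia x 22 tall, 30 g, standing flat on the table. Origin: centre of its underside, z up. It may go into either bore, where its top ends 2 mm below the bore's mouth
- tablet_b: the other tablet, the same
- jar: bystander, to be left alone: glass jar with a metal lid, 72 dia x 110 tall. Origin: centre of its underside
- pegs: bystander, to be left alone: fan of four clothespegs on a spring clip, about 90 x 70 x 16, flat on the table. Origin: centre of its underside
- brush: bystander, to be left alone: aluminium brush, 180 long, lying down. Origin: middle of its underside
- tin: bystander, to be left alone: closed flat round metal tin, 60 dia x 22 tall (no knob, wider than a tablet). Origin: centre of its underside
- soap: bystander, to be left alone: bar of soap, 80 x 55 x 26. Origin: centre of its underside
Not all that is in view belongs to the job. What is shaped like the tablet_a but green or turquoise is not meant.

How it is judged:
By the outcome, as a careful person would: the job done as asked, in the order asked, and still so for the second after the job is handed in, while the arm keeps its last pose, push and grip.
It also fails if it takes over 61 s, if anything falls off the work surface, if the arm or the gripper's body presses on something with over 40 N, if the wrist force passes 120 N, or if a joint passes its speed limit or range.

## Working session

There is one attempt and no reset: what is moved stays moved. The work goes in short steps, Python scripts to look and compute and a tool call to move; the robot and the scene stay as the last step left them, time stands still between calls to the robot, and variables do not carry over. Pictures are saved under pics/ and viewed, at most 10 in all, crops included, and the job is handed in when it is done.

Besides the shell and the picture viewer there is one more tool, called as a command line: name --argument value ..., lists and objects as JSON in quotes. send_rows: Moves the arm, as the interface text tells. Its arguments: {"type":"object","properties":{"targets":{"type":"string"},"newtons":{"type":"number"}},"required":["targets"]}

```bash
mkdir -p pics
python3 - <<'E'
from workcell import bot,camera,camera_model
import cv2,numpy as np
print(bot.get_obs(),bot.hold_point_z)
a=[camera(n) for n in("scene","side","wrist")]
for n,i in zip(("scene","side","wrist"),a):
    cv2.imwrite(f"pics/{n}0.png",i); print(n,camera_model(n))
E
```

```text
{'time': 0.0, 'q': array([7.45428165e+01, 5.01075627e+00, 1.00347849e+01, 9.50992157e+01,
       3.04488202e-04, 8.99992724e+01]), 'qd': array([-0.06303029, -0.10160924, -0.0950959 ,  0.11417866, -0.01822523,
       -0.02543112]), 'joint_efforts': array([-1.70673600e-03, -5.20384133e+01,  4.64809084e+01,  1.61714660e-02,
       -7.62016089e-05, -1.42152172e-05]), 'ee_pos': array([0.14652351, 0.52988973, 0.23058933]), 'tcp_rot': array([-1.79924813e+02, -3.05442695e-04,  1.64543544e+02]), 'wrist_force': array([-0.8935176 ,  0.20397576, -0.12580453]), 'torque': array([ 0.01908089, -0.01322251, -0.0124838 ]), 'grasp_force': 0.0, 'opening': 0.08539030157029608} 0.0187
scene {'K': array([[496.48529762,   0.        , 283.26209112],
       [  0.        , 496.48529762, 217.99118338],
       [  0.        ,   0.        ,   1.        ]]), 'pose': array([[-8.63701861e-01,  3.66291537e-01, -3.46193018e-01,
         1.02467527e+00],
       [ 5.04002213e-01,  6.26439020e-01, -5.94605687e-01,
         6.83416014e-01],
       [-9.30216027e-04, -6.88044086e-01, -7.25668292e-01,
         9.59666598e-01]
[... 331 characters left out ...]
[-0.3959732 , -0.68887519,  0.60717065, -0.67658242],
       [-0.01594837, -0.65595815, -0.75462875,  0.84214604],
       [ 0.        ,  0.        ,  0.        ,  1.        ]])}
wrist {'K': array([[325.1922621 ,   0.        , 280.94248132],
       [  0.        , 325.1922621 , 208.18374637],
       [  0.        ,   0.        ,   1.        ]]), 'T_tool_cam': array([[-7.45210767e-04, -9.46036713e-01, -3.24058610e-01,
         8.17755834e-02],
       [ 9.99999713e-01, -7.48311442e-04, -1.15042330e-04,
         1.15000350e-03],
       [-1.33662498e-04, -3.24058603e-01,  9.46036999e-01,
        -1.43061620e-01],
       [ 0.00000000e+00,  0.00000000e+00,  0.00000000e+00,
         1.00000000e+00]])}
```

View pics/scene0.png

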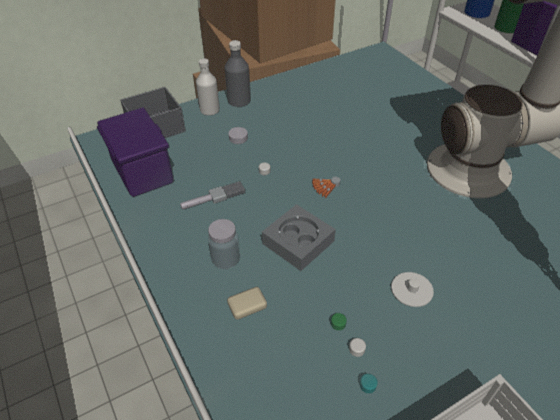

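View pics/side0.png

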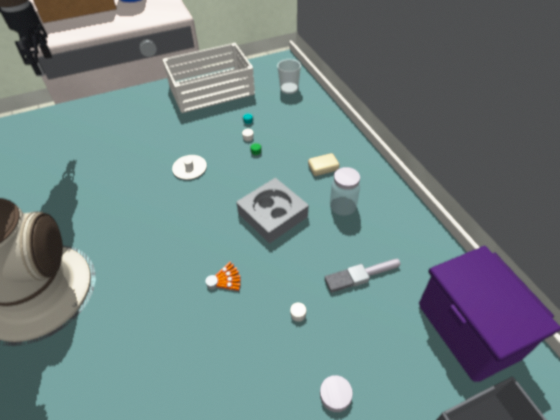

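The scene view shows white tablets at (357,347) and (264,169), the cover at (413,288) and the caddy at (299,237). In the side view the tablets are at (248,134) and (298,312), the cover at (190,166) and the caddy at (273,208).

```bash
cat > h.py <<'E'
import numpy as np,cv2
from workcell import bot,camera,camera_model
from scipy.optimize import least_squares
from scipy.spatial.transform import Rotation as R
def proj(n,P):
    c=camera_model(n);T=np.linalg.inv(c["pose"]);p=P@T[:3,:3].T+T[:3,3]
    p=p@c["K"].T;return p[:,:2]/p[:,2:]
def ring(x,y,z,r):
    t=np.linspace(0,2*np.pi,48,endpoint=False);return np.c_[x+r*np.cos(t),y+r*np.sin(t),0*t+z]
def cyl(x,y,z0,z1,r):return np.r_[ring(x,y,z0,r),ring(x,y,z1,r)]
def cen(n,parts):
    m=np.zeros((1680,2240),np.uint8)
    for P in parts:
        h=cv2.convexHull(((proj(n,P)+.5)*4*16-8).astype(np.float32));cv2.fillConvexPoly(m,np.round(h).astype(int),1,shift=4)
    M=cv2.moments(m,True);return (np.array([M['m10'],M['m01']])/M['m00']+.5)/4-.5,M['m00']/16
def blob(img,px,pred):
    m=pred(img.astype(int)).astype(np.uint8)
    k,l,s,c=cv2.connectedComponentsWithStats(m);yy,xx=np.nonzero(m)
    i=np.argmin(np.hypot(xx-px[0],yy-px[1]));j=l[yy[i],xx[i]];return c[j],s[j][4]
E
python3 - <<'E'
from h import *
im={n:cv2.imread(f"pics/{n}0.png") for n in("scene","side")}
white=lambda i:(i.min(2)>115)&(i.max(2)-i.min(2)<45)
tab=lambda x,y:[cyl(x,y,0,.022,.017)]
cov=lambda x,y:[cyl(x,y,0,.008,.048),cyl(x,y,.008,.032,.013)]
for nm,f,px in(("A",tab,((357,347),(248,134))),("B",tab,((264,169),(298,312))),("cover",cov,((413,290),(190,166)))):
    for cams in (("scene",),("side",),("scene","side")):
        o={n:blob(im[n],p,white) for n,p in zip(("scene","side"),px)}
        g=lambda v:np.concatenate([cen(n,f(*v))[0]-o[n][0] for n in cams])
        r=least_squares(g,[.4,.1],diff_step=.01);print(nm,cams,r.x.round(4),r.fun.round(2),[(o[n][1],round(cen(n,f(*r.x))[1])) for n in cams])
out=[]
for n,c in(("scene",(299,237)),("side",(273,208))):
    out.append(cv2.resize(im[n][c[1]-40:c[1]+40,c[0]-45:c[0]+45],None,fx=4.4,fy=4.4,interpolation=cv2.INTER_CUBIC))
cv2.imwrite("pics/caddy.png",np.hstack(out))
E
```

```text
A ('scene',) [0.6251 0.309 ] [-0.  0.] [(np.int32(229), 278)]
A ('side',) [0.555 0.335] [ 0. -0.] [(np.int32(64058), 130)]
A ('scene', 'side') [0.5997 0.3134] [10.9  -3.81 16.1   0.23] [(np.int32(229), 275), (np.int32(64058), 131)]
B ('scene',) [ 0.5185 -0.2959] [ 0. -0.] [(np.int32(112), 142)]
B ('side',) [ 0.3517 -0.2883] [-0.  0.] [(np.int32(55305), 294)]
B ('scene', 'side') [ 0.3977 -0.305 ] [ 33.8  -15.03  23.9   -1.52] [(np.int32(112), 133), (np.int32(55305), 291)]
cover ('scene',) [0.4229 0.2491] [0. 0.] [(np.int32(1106), 1196)]
cover ('side',) [0.5573 0.3445] [-0. -0.] [(np.int32(64058), 558)]
cover ('scene', 'side') [0.4803 0.2757] [-11.87  18.94 -17.73  20.68] [(np.int32(1106), 1303), (np.int32(64058), 639)]
```

View pics/caddy.png

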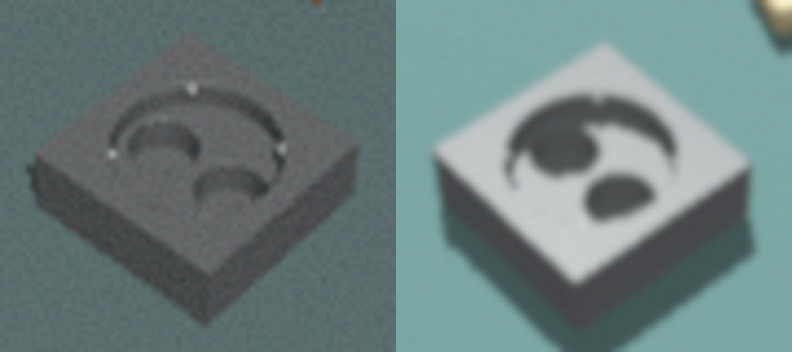

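The crop shows the caddy's four top corners clearly in both views, and the bores lie parallel to the edge going from the far corner to the right corner. I'll fit the caddy pose and fix the threshold for the side camera.

Run:
```python
from h import *
im={n:cv2.imread(f"pics/{n}0.png") for n in("scene","side")}
W={"scene":lambda i:(i.min(2)>110)&(i.max(2)-i.min(2)<45),"side":lambda i:(i.max(2)-i.min(2)<30)&(i.min(2)>150)}
print(im["side"][150,215],im["side"][158,190],im["side"][173,180])
tab=lambda x,y:[cyl(x,y,0,.022,.017)]
cov=lambda x,y:[cyl(x,y,0,.008,.048),cyl(x,y,.008,.032,.013)]
for nm,f,px in(("A",tab,((357,347),(248,134))),("B",tab,((264,169),(298,312))),("cover",cov,((413,290),(190,166)))):
    for cams in (("scene",),("side",),("scene","side")):
        o={n:blob(im[n],p,W[n]) for n,p in zip(("scene","side"),px)}
        g=lambda v:np.concatenate([cen(n,f(*v))[0]-o[n][0] for n in cams])
        r=least_squares(g,[.4,.1],diff_step=.01);print(nm,cams,r.x.round(4),r.fun.round(2),[(int(o[n][1]),round(cen(n,f(*r.x))[1])) for n in cams])
u=lambda L,o:(np.array(L)+.5)/4.4-.5+o
C={"scene":u([(188,36),(358,148),(208,272),(36,157)],(254,197)),"side":u([(206,42),(352,165),(179,283),(36,150)],(228,168))}
B={"scene":u([(163,140),(232,185)],(254,197)),"side":u([(564-396,148),(620-396,197)],(228,168))}
def pts(v,L):
    c,s=np.cos(v[2]),np.sin(v[2]);L=np.array(L,float);return np.c_[v[0]+c*L[:,0]-s*L[:,1],v[1]+s*L[:,0]+c*L[:,1],L[:,2]]
sq=np.array([(1,1,0),(-1,1,0),(-1,-1,0),(1,-1,0)])*.065+[0,0,.046]
for cams in (("scene",),("side",),("scene","side")):
    def g(v):
        e=[]
        for n in cams:
            P=proj(n,pts(v,sq));D=np.linalg.norm(P[:,None]-C[n][None],axis=2)
            k=D.argmin(1);e.append((P-C[n][k]).ravel())
        return np.concatenate(e)
    best=min((least_squares(g,[.51,.02,a]) for a in np.linspace(0,1.5,7)),key=lambda r:r.cost)
    v=best.x;print(cams,v[:2].round(4),np.degrees(v[2]).round(2),np.abs(best.fun).max().round(2))
    for d in(0,np.pi/2):
        w=[v[0],v[1],v[2]+d];print([ (proj(n,pts(w,[(0,.025,.029),(0,-.025,.029)])).round(1).tolist(),B[n].round(1).tolist()) for n in cams])
```

```text
[164 167 123] [247 250 251] [247 251 251]
A ('scene',) [0.6251 0.309 ] [0. 0.] [(234, 278)]
A ('side',) [0.6313 0.3198] [-0. -0.] [(84, 128)]
A ('scene', 'side') [0.6267 0.3108] [-0.1   1.02 -0.37  2.11] [(234, 279), (84, 130)]
B ('scene',) [ 0.5189 -0.2957] [-0.  0.] [(120, 142)]
B ('side',) [ 0.524 -0.288] [-0.  0.] [(215, 263)]
B ('scene', 'side') [ 0.5228 -0.2896] [-0.17  1.64 -0.21  0.81] [(120, 143), (215, 264)]
cover ('scene',) [0.4229 0.249 ] [0. 0.] [(1122, 1194)]
cover ('side',) [0.4271 0.254 ] [-0. -0.] [(637, 678)]
cover ('scene', 'side') [0.4249 0.2505] [-0.26  0.82 -0.42  0.99] [(1122, 1200), (637, 683)]
('scene',) [ 0.5462 -0.0197] 37.86 18.75
[([[316.1, 230.4], [297.6, 225.0]], [[290.7, 228.4], [306.3, 238.7]])]
[([[310.2, 221.0], [303.4, 234.5]], [[290.7, 228.4], [306.3, 238.7]])]
('side',) [0.5384 0.0123] -28.98 20.05
[([[255.5, 198.7], [252.7, 213.4]], [[265.8, 201.2], [278.5, 212.4]])]
[([[244.4, 205.3], [263.8, 206.6]], [[265.8, 201.2], [278.5, 212.4]])]
('scene', 'side') [ 0.5778 -0.0101] 17.34 1.21
[([[305.8, 239.9], [290.7, 229.9]], [[290.7, 228.4], [306.3, 238.7]]), ([[265.5, 201.7], [278.0, 212.8]], [[265.8, 201.2], [278.5, 212.4]])]
[([[304.7, 229.4], [291.5, 240.4]], [[290.7, 228.4], [306.3, 238.7]]), ([[264.0, 212.2], [279.1, 202.4]], [[265.8, 201.2], [278.5, 212.4]])]
```

```bash
cat >> h.py <<'E'
def tool(o=None):
    o=o or bot.get_obs();T=np.eye(4);T[:3,:3]=R.from_euler("xyz",o["tcp_rot"],degrees=True).as_matrix();T[:3,3]=o["ee_pos"];return T
def move(xyz,T=None):
    T=tool() if T is None else T;return (T[:3,:3].T@(np.array(xyz)-T[:3,3])*1000).round(1)
def ray(n,u,z):
    c=camera_model(n);d=c["pose"][:3,:3]@np.linalg.inv(c["K"])@[*u,1];o=c["pose"][:3,3];return o+d*(z-o[2])/d[2]
def wproj(P,T):
    c=camera_model("wrist");X=np.linalg.inv(T@c["T_tool_cam"]);p=P@X[:3,:3].T+X[:3,3]
    rr=np.hypot(p[:,0],p[:,1]);th=np.arctan2(rr,p[:,2]);f=c["K"][0,0]
    return np.c_[c["K"][0,2]+f*th*p[:,0]/rr,c["K"][1,2]+f*th*p[:,1]/rr]
def wray(u,z,T):
    c=camera_model("wrist");X=T@c["T_tool_cam"];d=(np.array(u)-c["K"][:2,2])/c["K"][0,0];t=np.linalg.norm(d)
    v=X[:3,:3]@np.r_[d/t*np.sin(t),np.cos(t)];return X[:3,3]+v*(z-X[2,3])/v[2]
E
python3 - <<'E'
from h import *
print(ray("scene",(339,321),.015),ray("scene",(369,383),.015))
print(move([.628,.313,.16]),move([.425,.251,.16]),move([.578,-.01,.16]))
E
```

```text
[0.62532764 0.23959038 0.015     ] [0.65491837 0.38713088 0.015     ]
[-521.8  -80.7   70.9] [-342.7 -194.6   71. ] [-559.7 -405.3   71.2]
```

send_rows --targets "-522 -81 80 74.5 70;-522 -81 80 74.5 70;-522 -81 80 74.5 70;-522 -81 80 74.5 70;-522 -81 80 74.5 70;-522 -81 80 74.5 70;-522 -81 80 74.5 70;-522 -81 80 74.5 70;-522 -81 80 74.5 70;-522 -81 80 74.5 70;-522 -81 80 74.5 70;-522 -81 80 74.5 70;-522 -81 80 74.5 70;-522 -81 80 74.5 70" --newtons 40

```text
time: 1.9
ee_pos: [0.6277, 0.3133, 0.1517]
tcp_rot: [180.0, -0.0, 90.1]
wrist_force: [-1.0, -0.3, 0.8]
opening: 0.0617
grasp_force: 0.0
```

Run:
```python
from h import *
o=bot.get_obs();T=tool(o);i=camera("wrist");cv2.imwrite("pics/w1.png",i);np.save("w1.npy",T)
print(o["time"],o["ee_pos"],o["tcp_rot"],o["opening"],wproj(np.array([[.628,.313,.022]]),T))
```

```text
1.9 [0.62773312 0.31334305 0.15172018] [ 1.79973930e+02 -1.39423848e-02  9.00843447e+01] 0.06174676953652771 [[278.94435557 198.66994861]]
```

View pics/w1.png

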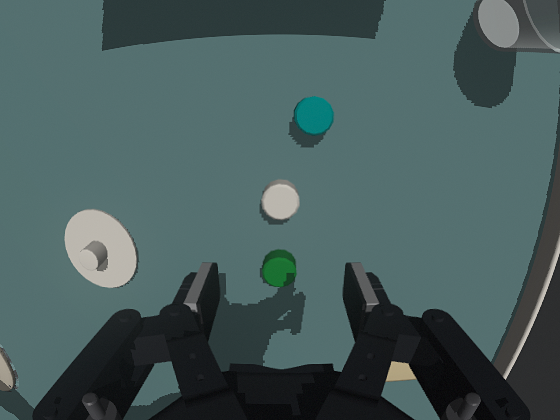

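The wrist view shows tablet A at (280,200), right where predicted, with the green and turquoise discs along the image vertical so the fingers close clear of them. The cover is at (101,248).

```bash
cat >> h.py <<'E'
def wfit(i,T,px,f,x0,pred=lambda i:(i.min(2)>105)&(i.max(2)-i.min(2)<60)):
    c,a=blob(i,px,pred)
    def cw(v):
        m=np.zeros((1680,2240),np.uint8)
        for P in f(*v):
            h=cv2.convexHull(((wproj(P,T)+.5)*64-8).astype(np.float32));cv2.fillConvexPoly(m,np.round(h).astype(int),1,shift=4)
        M=cv2.moments(m,True);return (np.array([M['m10'],M['m01']])/M['m00']+.5)/4-.5,M['m00']/16
    r=least_squares(lambda v:cw(v)[0]-c,x0,diff_step=.01);return r.x,a,cw(r.x)[1]
tab=lambda x,y:[cyl(x,y,0,.022,.017)]
cov=lambda x,y:[cyl(x,y,0,.008,.048),cyl(x,y,.008,.032,.013)]
E
python3 - <<'E'
from h import *
i=cv2.imread("pics/w1.png");T=np.load("w1.npy")
p,a,b=wfit(i,T,(280,200),tab,[.628,.313]);print(p,a,b)
print(wfit(i,T,(115,240),cov,[.425,.25]),move([*p,.012]))
E
```

```text
[0.62945084 0.30959554] 1181 1320.3125
(array([0.42526632, 0.24953435]), np.int32(4118), 4522.9375) [ -3.7   1.6 139.6]
```

send_rows --targets "-2.5 1.5 50 0 70;-2.5 1.5 100 0 70;-2.5 1.5 138 0 70;-2.5 1.5 138 0 70;-2.5 1.5 138 0 255;-2.5 1.5 138 0 255;-2.5 1.5 138 0 255;-2.5 1.5 138 0 255;-2.5 1.5 138 0 255" --newtons 40

```text
time: 3.08
ee_pos: [0.6309, 0.3111, 0.0164]
tcp_rot: [179.8, -0.1, 90.0]
wrist_force: [-1.4, -0.2, 7.0]
opening: 0.0309
grasp_force: 39.1
```

Run:
```python
from h import *
o=bot.get_obs();i=camera("wrist");j=camera("scene")
cv2.imwrite("pics/w2.png",np.hstack([i[200:,130:430],cv2.resize(j[290:400,300:420],(300,275))[:220]]));print(o["ee_pos"],o["wrist_force"],o["opening"])
```

```text
[0.63086906 0.31107748 0.01640573] [-1.35183724 -0.19457256  7.04830825] 0.030858758435031323
```

View pics/w2.png

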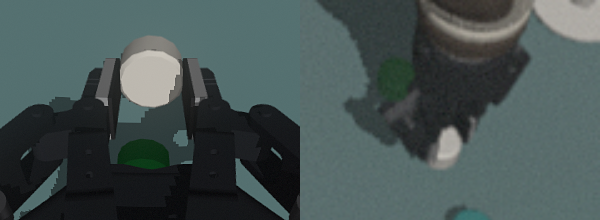

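Run:
```python
from h import *
T=tool();i=np.zeros((420,560,3),np.uint8);i[200:,130:430]=cv2.imread("pics/w2.png")[:,:300]
print(T[:3,3])
for th in (105,150,190):
  for z0 in (0,.004):
    f=(lambda x,y:[cyl(x,y,z0,z0+.022,.017)]) if th<120 else (lambda x,y:[ring(x,y,z0+.022,.017)])
    print(th,z0,wfit(i,T,(282,280),f,[.63,.315],lambda i:(i.min(2)>th)&(i.max(2)-i.min(2)<60)))
```

```text
[0.63086769 0.31106297 0.0163851 ]
105 0 (array([0.63225439, 0.3101969 ]), np.int32(3357), 4235.75)
105 0.004 (array([0.63224826, 0.31250623]), np.int32(3357), 4474.5625)
150 0 (array([0.6318874 , 0.31148735]), np.int32(2595), 3205.125)
150 0.004 (array([0.63189288, 0.31385747]), np.int32(2595), 3396.6875)
190 0 (array([0.63609476, 0.32543361]), np.int32(1), 3619.0)
190 0.004 (array([0.63597898, 0.32740587]), np.int32(1), 3833.4375)
```

Run:
```python
from h import *
print(ray("scene",(224,245),.055),move([.5854,-.034,.17]))
```

```text
[ 0.76006167 -0.05252658  0.055     ] [-344.7  -45.2 -154.4]
```

send_rows --targets "0 0 -40 0 255;0 0 -90 0 255;0 0 -154 0 255;0 0 -154 0 255"

```text
time: 3.68
ee_pos: [0.6317, 0.3114, 0.1755]
tcp_rot: [179.4, -0.3, 90.0]
wrist_force: [-0.3, 0.3, -0.5]
opening: 0.0306
grasp_force: 39.7
```

send_rows --targets "-60 -8 0 -4 255;-120 -16 0 -8 255;-180 -24 0 -12 255;-240 -32 0 -16 255;-300 -40 0 -17.3 255;-345 -47 0 -17.3 255;-345 -47 0 -17.3 255;-345 -47 0 -17.3 255;-345 -47 0 -17.3 255;-345 -47 0 -17.3 255"

```text
time: 4.92
ee_pos: [0.583, -0.0336, 0.1672]
tcp_rot: [-180.0, -0.0, 107.4]
wrist_force: [0.1, -0.2, -1.1]
opening: 0.0308
grasp_force: 39.7
```

Run:
```python
from h import *
o=bot.get_obs();T=tool(o);i=camera("wrist");cv2.imwrite("pics/w3.png",i);np.save("w3.npy",T)
print(o["time"],o["ee_pos"],o["tcp_rot"],o["opening"],o["wrist_force"])
```

```text
4.925 [ 0.58303502 -0.03357019  0.16720605] [-1.79995586e+02 -4.42936528e-03  1.07433383e+02] 0.030758953298588094 [ 0.09347824 -0.15919456 -1.05887693]
```

View pics/w3.png

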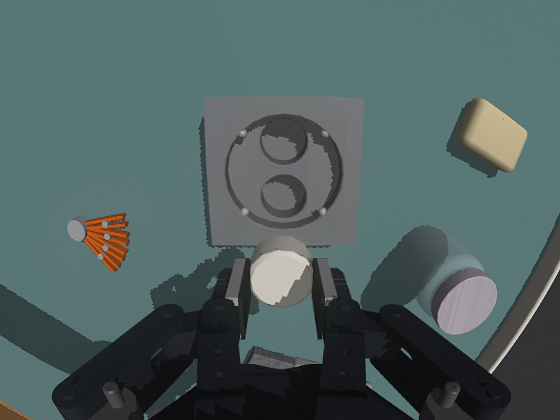

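The wrist view shows the caddy's top corners at (204,97), (363,97), (356,245) and (211,245), bores at about (283,142) and (284,195), and the tablet held upright at (280,272).

```bash
cat > cad.py <<'E'
from h import *
def pts(v,L):
    c,s=np.cos(v[2]),np.sin(v[2]);L=np.array(L,float);return np.c_[v[0]+c*L[:,0]-s*L[:,1],v[1]+s*L[:,0]+c*L[:,1],L[:,2]]
def cadfit(px,T,v0):
    sq=np.array([(1,1,0),(-1,1,0),(-1,-1,0),(1,-1,0)])*.065+[0,0,.046]
    k=np.linalg.norm(wproj(pts(v0,sq),T)[:,None]-px[None],axis=2).argmin(1)
    return least_squares(lambda v:(wproj(pts(v,sq),T)-px[k]).ravel(),v0)
E
python3 - <<'E'
from cad import *
i=cv2.imread("pics/w3.png");T=np.load("w3.npy")
g=cv2.cvtColor(i,cv2.COLOR_BGR2GRAY)
px=np.array([(204,97),(363,97),(356,245),(211,245)],np.float32)
# grey mask of the caddy top -> edges by line fits
b=i.astype(int);m=((b.max(2)-b.min(2)<12)&(g>70)).astype(np.uint8)
e=[]
for a,c in zip(px,np.roll(px,-1,0)):   # intensity/saturation step along the normals
    d=(c-a)/np.linalg.norm(c-a);n=np.array([-d[1],d[0]]);P=[]
    s=(b.max(2)-b.min(2)).astype(np.float32)
    for t in np.linspace(.1,.9,40):
        q=a+t*(c-a);k=np.arange(-6,6.01,.25);L=q+k[:,None]*n
        v=cv2.remap(cv2.GaussianBlur(s if abs(d[1])<.5 and a[1]<150 else s,(0,0),1),L[:,0].astype(np.float32)[None],L[:,1].astype(np.float32)[None],1)[0]
        P.append(q+k[np.abs(np.gradient(v)).argmax()]*n)
    e.append(cv2.fitLine(np.array(P,np.float32),cv2.DIST_HUBER,0,.01,.01).ravel())
def X(l,o):
    t=np.linalg.solve(np.array([[l[0],-o[0]],[l[1],-o[1]]]),[o[2]-l[2],o[3]-l[3]]);return l[2:]+t[0]*l[:2]
ref=np.array([X(e[k-1],e[k]) for k in range(4)]);print(ref.round(1).tolist())
for q in(px,ref):
    r=cadfit(q,T,[.578,-.01,.302]);v=r.x;print(v[:2].round(4),np.degrees(v[2]).round(2),r.fun.round(2))
    print("bores/catches",wproj(pts(v,[(0,.025,.029),(0,-.025,.029),*[(a*.0315,c*.0315,.042) for a in(1,-1) for c in(1,-1)]]),T).round(1).tolist())
    bl,br=pts(v,[(0,.025,.1),(0,-.025,.1)]);print(bl,br,move(bl,T),move(br,T))
# tablet in the hand
for zz in(.0164,):
    z=T[2,3]-zz;print(wfit(i,T,(282,278),lambda x,y:[cyl(x,y,z,z+.022,.017)],[.583,-.034]))
E
```

```text
[[203.39999389648438, 95.30000305175781], [364.3999938964844, 95.69999694824219], [355.5, 246.39999389648438], [205.6999969482422, 246.1999969482422]]
[ 0.5802 -0.0101] 17.46 [ 0.52  0.48 -0.45  0.39  1.19 -0.49 -1.28 -0.77]
bores/catches [[283.5, 141.6], [283.5, 196.7], [321.7, 136.1], [319.5, 208.1], [245.5, 136.1], [247.6, 208.2]]
[0.57273707 0.01370944 0.1       ] [ 0.58774313 -0.03398561  0.1       ] [48.2  4.3 67.2] [-1.8  4.4 67.2]
[ 0.5791 -0.0102] 16.75 [-1.22  2.3  -0.19  0.78  4.35 -2.83 -2.87 -1.62]
bores/catches [[282.6, 141.2], [281.9, 196.4], [320.9, 136.1], [317.8, 208.2], [244.6, 135.2], [245.9, 207.5]]
[0.57188011 0.01378408 0.1       ] [ 0.58629138 -0.03409405  0.1       ] [48.5  3.5 67.2] [-1.5  3.  67.2]
(array([0.57106933, 0.01140404]), np.int32(18941), 4899.0)
```

Run:
```python
from h import *
i=cv2.imread("pics/w3.png");T=np.load("w3.npy")
for dx in(-2,0,2,4):
  for bz in(.0124,.0164):
    P=cyl(0,0,0,0,.017);P=np.r_[ring(dx/1e3,0,bz,.017),ring(dx/1e3,0,bz-.022,.017)]
    q=wproj(P@T[:3,:3].T+T[:3,3],T);print(dx,bz,q.min(0).round(1),q.max(0).round(1),q[48:,1].min().round(1))
print(i[225:250,282].mean(1).round().tolist(),i[246:256,282].mean(1),i[298:316,270].mean(1).round().tolist(),i[285,235:330].mean(1).round().tolist())
```

```text
-2 0.0124 [241.8 235.9] [312.  313.9] 255.1
-2 0.0164 [242.6 232.9] [311.3 309.3] 251.3
0 0.0124 [241.6 232.4] [312.1 310.8] 251.3
0 0.0164 [242.4 229.4] [311.4 306.2] 247.5
2 0.0124 [241.3 228.8] [312.3 307.7] 247.3
2 0.0164 [242.2 225.9] [311.6 303.1] 243.6
4 0.0124 [241.1 225.3] [312.5 304.5] 243.4
4 0.0164 [242.  222.4] [311.8 300. ] 239.7
[78.0, 77.0, 77.0, 86.0, 107.0, 115.0, 112.0, 111.0, 111.0, 110.0, 118.0, 128.0, 127.0, 127.0, 128.0, 127.0, 129.0, 128.0, 130.0, 130.0, 130.0, 131.0, 131.0, 130.0, 118.0] [130.66666667 131.         130.         118.         154.66666667
 193.33333333 198.66666667 199.         199.33333333 199.66666667] [193.0, 192.0, 192.0, 193.0, 194.0, 190.0, 121.0, 92.0, 103.0, 111.0, 109.0, 111.0, 110.0, 109.0, 109.0, 109.0, 110.0, 109.0] [96.0, 95.0, 95.0, 96.0, 90.0, 61.0, 34.0, 37.0, 38.0, 39.0, 38.0, 37.0, 37.0, 38.0, 36.0, 72.0, 129.0, 179.0, 194.0, 193.0, 192.0, 192.0, 193.0, 193.0, 192.0, 193.0, 192.0, 192.0, 193.0, 192.0, 193.0, 192.0, 193.0, 194.0, 192.0, 192.0, 193.0, 193.0, 193.0, 192.0, 193.0, 192.0, 193.0, 193.0, 193.0, 193.0, 193.0, 193.0, 193.0, 194.0, 193.0, 194.0, 192.0, 193.0, 194.0, 196.0, 200.0, 132.0, 104.0, 107.0, 107.0, 108.0, 108.0, 108.0, 108.0, 108.0, 107.0, 107.0, 107.0, 107.0, 106.0, 107.0, 107.0, 107.0, 106.0, 108.0, 99.0, 53.0, 35.0, 36.0, 35.0, 36.0, 34.0, 37.0, 38.0, 39.0, 34.0, 75.0, 96.0, 97.0, 96.0, 96.0, 96.0, 95.0, 95.0]
```

send_rows --targets "-2 4.4 50 0 255;-2 4.4 90 0 255;-2 4.4 110 0 255;-2 4.4 120 0 255;-2 4.4 120 0 255;-2 4.4 120 0 255;-2 4.4 120 0 255"

```text
time: 5.85
ee_pos: [0.5882, -0.0352, 0.0483]
tcp_rot: [179.9, 0.0, 107.3]
wrist_force: [0.6, -0.3, -0.1]
opening: 0.031
grasp_force: 39.7
```

send_rows --targets "1 0 1.5 0 255;1 0 1.5 0 255;1 0 1.5 0 120;1 0 1.5 0 120;1 0 1.5 0 120;1 0 1.5 0 120;1 0 -50 0 120;1 0 -100 0 120;1 0 -120 0 120;1 0 -120 0 120;1 0 -120 0 120"

```text
time: 7.22
ee_pos: [0.587, -0.0343, 0.1658]
tcp_rot: [-179.9, -0.0, 107.3]
wrist_force: [-0.2, -0.5, 0.2]
opening: 0.0453
grasp_force: 0.0
```

Run:
```python
from h import *
o=bot.get_obs();T=tool(o);i=camera("wrist");cv2.imwrite("pics/w4.png",i);np.save("w4.npy",T)
print(o["time"],o["ee_pos"],o["tcp_rot"],o["opening"],move([.5215,-.2915,.15]))
```

```text
7.225 [ 0.58696009 -0.03426498  0.16583203] [-1.79907412e+02 -3.41483924e-02  1.07340678e+02] 0.04526423137670591 [-226.1 -139.    15.7]
```

View pics/w4.png

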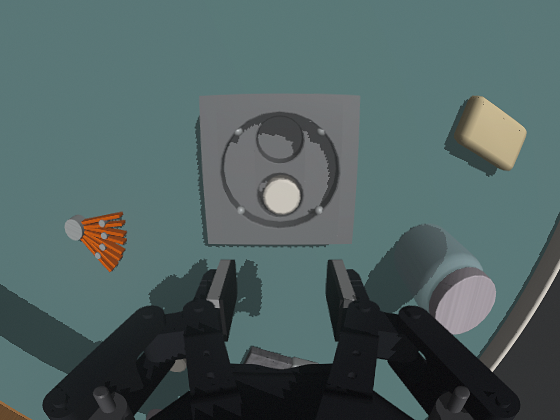

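Tablet A sits flat in the right bore at (283,196); next is tablet B.

send_rows --targets "-226 -139 15 0 70;-226 -139 15 0 70;-226 -139 15 0 70;-226 -139 15 0 70;-226 -139 15 0 70;-226 -139 15 0 70;-226 -139 15 0 70;-226 -139 15 0 70;-226 -139 15 0 70"

```text
time: 8.4
ee_pos: [0.5225, -0.2905, 0.1525]
tcp_rot: [180.0, 0.0, 107.4]
wrist_force: [0.1, -0.1, -0.2]
opening: 0.0618
grasp_force: 0.0
```

Run:
```python
from h import *
o=bot.get_obs();T=tool(o);i=camera("wrist");cv2.imwrite("pics/w5.png",i);np.save("w5.npy",T)
u=wproj(np.array([[.522,-.291,.022]]),T)[0]
print(o["time"],o["ee_pos"],o["tcp_rot"],u)
p,a,b=wfit(i,T,u,tab,[.522,-.291]);print(p,a,b,move([*p,.012]),blob(i,u,lambda i:(i.min(2)>105)&(i.max(2)-i.min(2)<60)))
```

```text
8.4 [ 0.52249997 -0.2904613   0.15245154] [1.79988341e+02 9.12297706e-03 1.07431244e+02] [277.83318539 197.69708065]
[ 0.52397117 -0.29234551] 1174 1315.5625 [ -2.    1.  140.5] (array([279.55792164, 196.74020443]), np.int32(1174))
```

View pics/w5.png

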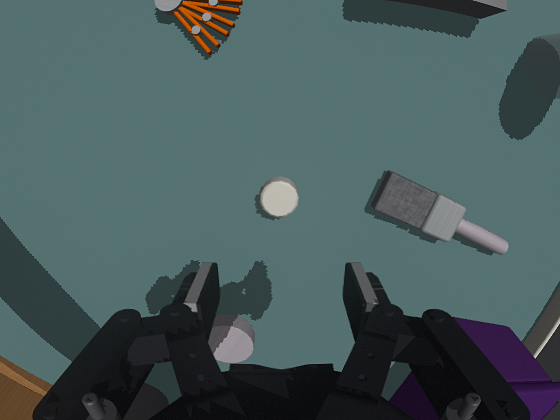

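Tablet B is at (280,197), with the brush and tin well clear.

send_rows --targets "-1 1 50 0 70;-1 1 100 0 70;-1 1 138 0 70;-1 1 138 0 70;-1 1 138 0 255;-1 1 138 0 255;-1 1 138 0 255;-1 1 138 0 255;-1 1 138 0 255" --newtons 40

```text
time: 9.57
ee_pos: [0.5246, -0.2927, 0.0172]
tcp_rot: [179.8, 0.2, 107.3]
wrist_force: [-1.8, 1.5, 4.8]
opening: 0.0302
grasp_force: 39.1
```

send_rows --targets "0 0 -40 0 255;0 0 -90 0 255;0 0 -154 0 255;0 0 -154 0 255;0 0 -154 0 255;0 0 -154 0 255"

```text
time: 10.32
ee_pos: [0.5229, -0.2918, 0.1671]
tcp_rot: [-179.9, -0.1, 107.3]
wrist_force: [0.3, 0.1, -0.2]
opening: 0.0305
grasp_force: 39.6
```

Run:
```python
from h import *
T=tool();print(T[:3,3],move([.5727,.0137,.165],T))
```

```text
[ 0.52286446 -0.29183635  0.16709455] [276.8 138.6   2.3]
```

send_rows --targets "62 31 0 0 255;120 60 0 0 255;180 90 0 0 255;240 120 0 0 255;277 138.5 0 0 255;277 138.5 0 0 255;277 138.5 0 0 255;277 138.5 0 0 255;277 138.5 50 0 255;277 138.5 90 0 255;277 138.5 110 0 255;277 138.5 119 0 255;277 138.5 119 0 255;277 138.5 119 0 255;277 138.5 119 0 255"

```text
time: 12.2
ee_pos: [0.5735, 0.0135, 0.0503]
tcp_rot: [179.9, 0.0, 107.3]
wrist_force: [0.0, 1.0, 0.7]
opening: 0.0302
grasp_force: 39.7
```

send_rows --targets "0 -0.8 3 0 255;0 -0.8 3 0 255;0 -0.8 3 0 120;0 -0.8 3 0 120;0 -0.8 3 0 120;0 -0.8 3 0 120;0 0 -50 0 120;0 0 -100 0 120;0 0 -120 0 70;0 0 -120 0 70;0 0 -120 0 70"

```text
time: 13.58
ee_pos: [0.5725, 0.0136, 0.1678]
tcp_rot: [-179.9, -0.0, 107.3]
wrist_force: [0.2, -0.3, -0.0]
opening: 0.0622
grasp_force: 0.0
```

Run:
```python
from h import *
T=tool();print(T[:3,3],move([.426,.249,.17],T))
```

```text
[0.57252552 0.01356721 0.16783543] [268.4 -69.7  -1.9]
```

Run:
```python
from h import *
np.save("w6.npy",tool());cv2.imwrite("pics/w6.png",camera("wrist"))
```

send_rows --targets "62 -16 0 0 70;124 -32 0 0 70;186 -48 0 0 70;268 -70 10 0 70;268 -70 20 0 70;268 -70 20 0 70;268 -70 20 0 70;268 -70 20 0 70;268 -70 20 0 70"

```text
time: 14.75
ee_pos: [0.4268, 0.2479, 0.1494]
tcp_rot: [180.0, -0.0, 107.3]
wrist_force: [-0.3, -0.8, -0.2]
opening: 0.0622
grasp_force: 0.0
```

Run:
```python
from h import *
o=bot.get_obs();T=tool(o);i=camera("wrist");cv2.imwrite("pics/w7.png",i);np.save("w7.npy",T)
k=wproj(np.array([[.426,.249,.032]]),T)[0];u=k+[40,0]
print(o["time"],o["ee_pos"],k)
for th in(90,105,120):
    P=lambda i:(i.min(2)>th)&(i.max(2)-i.min(2)<60)
    p,a,b=wfit(i,T,u,cov,[.426,.249],P);print(th,p,a,b,move([*p,.011]))
for px in(u,):pass
cv2.imwrite("pics/v.png",cv2.resize(np.hstack([cv2.imread("pics/w6.png")[0:340,130:430],i[0:340,130:430]]),None,fx=1.3,fy=1.3))
```

```text
14.75 [0.42681807 0.24791766 0.14941556] [277.90568055 200.40903112]
90 [0.42812506 0.24980132] 8418 8362.6875 [  1.3   1.9 138.4]
105 [0.42825833 0.25023152] 8145 8371.875 [  1.7   2.1 138.4]
120 [0.42832084 0.25023561] 7998 8373.375 [  1.7   2.2 138.4]
```

View pics/v.png

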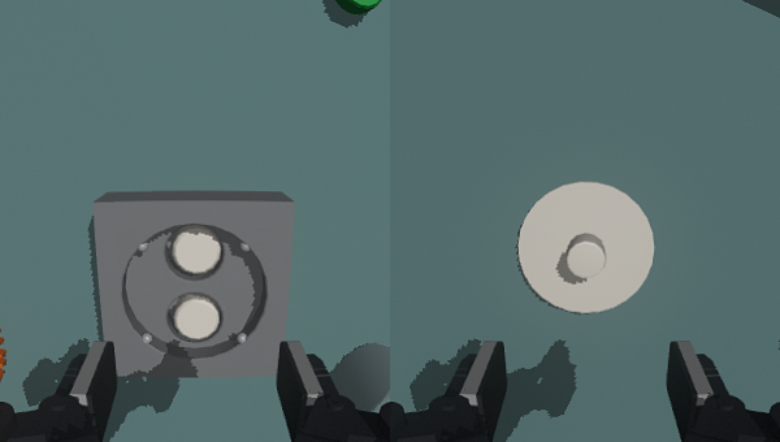

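Left: both tablets are lying flat in their bores. Right: the cover with its knob, around (586,248) in the composite. Now I'll grip the knob.

send_rows --targets "1.7 2 50 0 70;1.7 2 100 0 70;1.7 2 134 0 70;1.7 2 134 0 70;1.7 2 134 0 70;1.7 2 134 0 255;1.7 2 134 0 255;1.7 2 134 0 255;1.7 2 134 0 255;1.7 2 134 0 255" --newtons 80

```text
time: 16.05
ee_pos: [0.4283, 0.2512, 0.0169]
tcp_rot: [179.9, -0.0, 107.3]
wrist_force: [-1.5, -0.4, 8.4]
opening: 0.0225
grasp_force: 78.1
```

send_rows --targets "0 0 -40 0 255;0 0 -90 0 255;0 0 -150 0 255;0 0 -150 0 255;0 0 -150 0 255;0 0 -150 0 255;0 0 -150 0 255"

```text
time: 16.92
ee_pos: [0.4272, 0.2505, 0.1641]
tcp_rot: [-179.9, 0.0, 107.3]
wrist_force: [0.2, -0.1, -0.9]
opening: 0.0228
grasp_force: 78.7
```

Run:
```python
from cad import *
T=np.load("w6.npy");px=np.array([(202.3,154.6),(356.2,154.6),(350,290),(210,290)])
r=cadfit(px,T,[.58,-.01,.305]);print(r.x[:2],np.degrees(r.x[2]),r.fun.round(1))
o=bot.get_obs();T=tool(o);i=camera("wrist");cv2.imwrite("pics/w8.png",i);np.save("w8.npy",T)
z=T[2,3]-.0155
f=lambda x,y:[cyl(x,y,z,z+.008,.048)]
u=wproj(np.array([[T[0,3],T[1,3],z+.008]])+ .035*T[:3,0],T)[0];print(u,i[int(u[1]),int(u[0])])
# upper outer edge of the disc along columns, compared with prediction
for dx in(-2,0,2):
    P=np.r_[ring(dx/1e3,0,.0155,.043),ring(dx/1e3,0,.0105,.048),ring(dx/1e3,0,.0075,.048)]
    q=wproj(P@T[:3,:3].T+T[:3,3],T);print(dx,q.min(0).round(1),q.max(0).round(1),wproj((np.array([[dx/1e3+.048,0,.0075]]))@T[:3,:3].T+T[:3,3],T).round(1))
w=(i.min(2).astype(int)>90)&(i.max(2).astype(int)-i.min(2)<40)
k,l,s,c=cv2.connectedComponentsWithStats(w.astype(np.uint8));print(s[l[int(u[1]),int(u[0])]],i[130:260:4,281].mean(1).round().tolist())
print(move([.5802,-.0101,.15],T),o["ee_pos"])
```

```text
[ 0.58062018 -0.01035818] 17.420405409837937 [ 0.8  0.5 -0.5  0.9  3.4 -1.2 -3.6 -1.3]
[276.81786376 202.28278234] [165 174 178]
-2 [188.3 178.8] [366.4 336.9] [[276.7 180.3]]
0 [187.9 174.8] [366.8 334.4] [[276.7 176.2]]
2 [187.5 170.8] [367.2 332. ] [[276.7 172.1]]
[  192   177   179   132 15589] [96.0, 95.0, 98.0, 97.0, 98.0, 96.0, 97.0, 98.0, 98.0, 98.0, 99.0, 100.0, 140.0, 172.0, 173.0, 173.0, 173.0, 173.0, 172.0, 173.0, 173.0, 173.0, 173.0, 173.0, 173.0, 173.0, 172.0, 172.0, 172.0, 120.0, 115.0, 116.0, 118.0]
[-294.4   68.4   14.1] [0.42722021 0.25050548 0.16413269]
```

Run:
```python
from h import *
print(move([.578,-.010,.085]))
```

```text
[-293.6   66.3   79.4]
```

send_rows --targets "-50 11 0 0 255;-100 22 0 0 255;-150 33 0 0 255;-200 44 0 0 255;-250 56 0 0 255;-293.5 66.5 0 0 255;-293.5 66.5 20 0 255;-293.5 66.5 60 0 255;-293.5 66.5 78 0 255;-293.5 66.5 78 0 255;-293.5 66.5 78 0 255;-293.5 66.5 78 0 255;-293.5 66.5 78 0 255" --newtons 100

```text
time: 18.6
ee_pos: [0.579, -0.0095, 0.0882]
tcp_rot: [179.9, 0.0, 107.3]
wrist_force: [-0.2, 0.4, -0.5]
opening: 0.0225
grasp_force: 98.5
```

send_rows --targets "0 -1.1 8 0 255;0 -1.1 16 0 255;0 -1.1 22 0 255;0 -1.1 27 0 255;0 -1.1 27 0 255;0 -1.1 27 0 255;0 -1.1 27 0 255;0 -1.1 27 0 255"

```text
time: 19.6
ee_pos: [0.5777, -0.0099, 0.0605]
tcp_rot: [180.0, 0.0, 107.3]
wrist_force: [-0.1, -0.1, -0.3]
opening: 0.0221
grasp_force: 98.5
```

send_rows --targets "0 0 2 0 255;0 0 4 0 255;0 0 6 0 255;0 0 8 0 255;0 0 8 0 255;0 0 8 0 255"

```text
time: 20.35
ee_pos: [0.5778, -0.0098, 0.0522]
tcp_rot: [180.0, -0.0, 107.3]
wrist_force: [2.1, 1.6, -0.3]
opening: 0.0222
grasp_force: 98.9
```

send_rows --targets "0 0 2 0 255;0 0 4 0 255;0 0 6 0 255;0 0 8 0 255;0 0 10 0 255;0 0 12 0 255;0 0 12 0 255;0 0 12 0 255;0 0 12 0 255"

```text
time: 21.48
ee_pos: [0.5772, -0.0101, 0.0459]
tcp_rot: [179.9, 0.1, 107.3]
wrist_force: [-21.3, 0.4, 42.8]
opening: 0.022
grasp_force: 104.2
```

send_rows --targets "0 -0.5 -2.5 0 255;0 -0.5 -2.5 0 255;0 -0.5 -2.5 0 255;0 -0.5 -2.5 0 255"

```text
time: 21.98
ee_pos: [0.5771, -0.0101, 0.046]
tcp_rot: [179.9, 0.0, 107.3]
wrist_force: [-11.1, 1.4, 22.9]
opening: 0.0221
grasp_force: 102.0
```

Run:
```python
from h import *
o=bot.get_obs();print(o["ee_pos"],o["wrist_force"],o["torque"])
a=camera("scene")[190:290,240:360];b=camera("side")[150:250,215:335]
cv2.imwrite("pics/f.png",np.hstack([cv2.resize(x,(396,330),interpolation=cv2.INTER_CUBIC) for x in(a,b)]))
```

```text
[ 0.57707351 -0.0101043   0.04596882] [-11.11690382   1.41028906  22.88976717] [ 0.00547476  2.11776537 -0.05526738]
```

View pics/f.png

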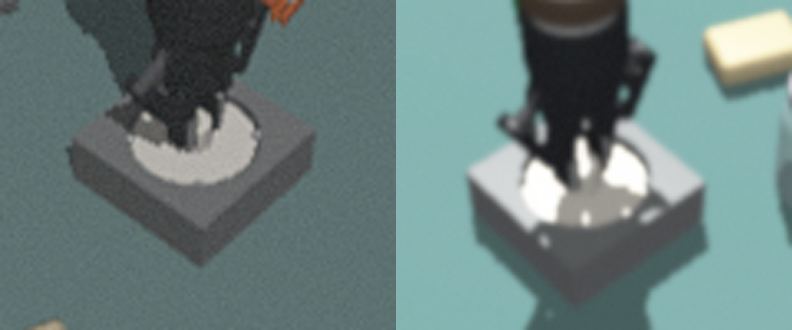

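The cover lies flat and below the rim in both views. The TCP height hardly changes between 43 N and 23 N, so it is on the recess floor, and the arm is still pressing with about 23 N.

```bash
python3 -c "
from workcell import ticket
print(ticket.job_done())"
```

```text
the job is handed in; nothing more can be done
None
```

I handed the job in at about 22 s: one tablet in each bore, the cover pressed past its catches onto the recess floor, and the gripper still holding the knob and pressing down with about 23 N; the press peaked at about 43 N at the wrist before I eased it off.

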